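Pack the gaffer tape onto the carrier

ROBOT

A 7-joint arm with a two-finger parallel gripper is mounted at the origin on the work surface. World frame = base frame: x ahead of the robot, y to its left, z up, the work surface at z = 0. Lengths are in mm, angles in rad, forces in N, time in s.
With the tool pointing down it reaches from about 400 to 875 mm from the base axis. Payload 4.4 kg.
Tool frame: the origin (TCP) lies at the very end of the fingers, on their centre line; the grasp point (between the pads) lies 19 mm behind it; z points along the fingers, y is the line along which they close (so a half turn about z gives the same grasp; the last joint's range is limited). The gripper opens to 85 mm and grips with 20 to 120 N. Pads are 22 mm wide; open, the fingers measure 114 mm over their backs; the gripper's body (76 mm by 85 mm) begins 54 mm behind the grasp point. The pads swing forward as they close: fully open they stand 13 mm farther back than shut.
Start: joints at [1.098, 0.628, 0.038, 1.517, -0.027, 0.996, -0.02], TCP at [257.215, -596.957, 231.313] pointing down, gripper open.
Joint ranges: [-3.06, 3.06], [-0.37, 2.12], [-1.25, 1.32], [0.18, 2.47], [-1.1, 4.24], [0.23, 1.98], [-2.94, 2.94]. Speed limits (rad/s): [2.57, 2.57, 3.14, 3.14, 3.14, 3.14, 3.14].

INTERFACE

Orientations are given as [roll, pitch, yaw] about the fixed x, y, z axes, in that order (R = Rz(yaw) Ry(pitch) Rx(roll)).
In Python, from cell import monitor, viewer, workorder gives the robot as it stands.
- The arm moves only by the tool arm_command, never from a script. Its argument "series" is one flat list of numbers, 5 for each row, row after row: the opening in per cent of the stroke, from 0 (shut) to 100 (fully open), then the shift along the tool's x, y, z in cm, then the turn about the tool's z in degrees. In form: [claw, x, y, z, roll, claw, x, y, z, roll, ...]. A call has exactly 5 rows; each row is the pose to reach, as a shift and turn from the pose commanded when the call began, along the tool's axes at that moment; what a row does not reach only later rows make up. A row lasts 1/12 s, in which the tool goes at most 41.7 mm and 7.16 degrees, less where a joint would pass 70% of its speed; a pose out of reach is approached as far as the arm can. A call with a gripper value outside its range is refused whole. The fingers move at their own pace and stop on an object; the grip force is fixed at half the most. Time passes only in rows, so rows that repeat a pose let the fingers close, or fill a call up. It gives the time, the measured TCP pose, the force, the opening and the grip force at its end, in the units of the state.
- monitor.read_state(): the state, without advancing time (a new reading comes with each control period).
- viewer.get_image(name): name is "side" or "top" or "wrist"; returns (picture, depth): 480x640x3 uint8, red, green, blue; 480x640 float32, mm along the optical axis (not along the pixel's ray), 0 where there is no reading.
- viewer.camera_model(name): a dict with "mtx" (3x3 intrinsics, pixels), "R" (3x3) and "t" (3): a world point X has camera coordinates R X + t. Camera axes: x right, y down, z forward; pixel columns grow to the right and rows downward; lengths in mm; the calibration is good to about 2 mm. A picture is of the moment at which its call begins: read the wrist's pose just before it. camera_model takes no time and is no camera call; for the wrist camera it gives the pose at the moment of the call.
- workorder.finish_job(): hands the job in; it is judged then, once.
The state is a dict: "clock": time; "qpos": joint angles; "qd": joint speeds; "tau": joint torques, N m; "eef_pos": TCP position; "tool_rot": TCP orientation; "force": force on the tool from outside, world axes, zero at the start; "torque": the same for the moment, N m; "width": finger opening in mm; "gripper_force": force on a finger pad.
Only numpy, scipy, OpenCV 4.12 (cv2) and the standard library are available. Lean on these libraries where they do the work, as an engineer would, in place of code of your own. Each camera call takes 0.05 s, during which the arm holds its last target. There are 200 camera calls.

TASK

Pack the set's tape for the next shoot: take the green lid off the round aluminium carrier plate and set it aside, then slide every roll of tape up off its spindle and stack the rolls flat on the carrier in any order, neatly centred, with a white separator disc directly under each roll. Only when the stack is complete, put the lid knob-up and centred on the topmost roll; a separator that is not needed may stay where it is, and the chair, the lens and the mug are left alone.

Things in the scene. Friction and masses are not known exactly. Their poses are not given: they have to be found in the camera images.
- rack: fixed dark wooden rack, 190 x 190 x 12 mm, with four upright steel spindles at x = +-52.5 mm, y = +-52.5 mm in its own frame. Origin: centre of its underside on the bench; z up. Each spindle is 20 mm in diameter, its rounded top 72 mm above the bench, with a fixed 36 mm wide collar at its foot; a roll rests on the collar with its underside 20 mm above the bench
- roll_black_center (a point): roll of black gaffer tape, wound on a cardboard core: a ring 58 mm outside diameter, 26 mm bore, 30 mm tall, about 90 g, threaded flat on one spindle of the rack (any of the four) at the start; may be absent. Point at its centre, half-way up; its z axis is the ring's axis, upright while it lies flat
- roll_red_center (a point): roll of red gaffer tape, wound on a cardboard core: a ring 58 mm outside diameter, 26 mm bore, 30 mm tall, about 90 g, threaded flat on one spindle of the rack (any of the four) at the start; may be absent. Point at its centre, half-way up; its z axis is the ring's axis, upright while it lies flat
- roll_yellow_center (a point): roll of yellow gaffer tape, wound on a cardboard core: a ring 58 mm outside diameter, 26 mm bore, 30 mm tall, about 90 g, threaded flat on one spindle of the rack (any of the four) at the start; may be absent. Point at its centre, half-way up; its z axis is the ring's axis, upright while it lies flat
- roll_blue_center (a point): roll of blue gaffer tape, wound on a cardboard core: a ring 58 mm outside diameter, 26 mm bore, 30 mm tall, about 90 g, threaded flat on one spindle of the rack (any of the four) at the start; may be absent. Point at its centre, half-way up; its z axis is the ring's axis, upright while it lies flat
- sep1_center (a point): white hard-plastic separator disc without a hole, 56 mm diameter, 8 mm thick, about 25 g, lying flat on the bench at the start. Point at its centre, half-way up; its z axis is the disc's axis
- sep2_center (a point): white hard-plastic separator disc without a hole, 56 mm diameter, 8 mm thick, about 25 g, lying flat on the bench at the start. Point at its centre, half-way up; its z axis is the disc's axis
- sep3_center (a point): white hard-plastic separator disc without a hole, 56 mm diameter, 8 mm thick, about 25 g, lying flat on the bench at the start. Point at its centre, half-way up; its z axis is the disc's axis
- sep4_center (a point): white hard-plastic separator disc without a hole, 56 mm diameter, 8 mm thick, about 25 g, lying flat on the bench at the start. Point at its centre, half-way up; its z axis is the disc's axis
- carrier_top (a point): centre of the top face of the carrier, a fixed round aluminium plate 104 mm in diameter and 10 mm thick, lying on the bench; this face is 10 mm above the bench; z up
- lid_knob (a point): the carrier's lid: green disc 62 mm diameter, 8 mm thick, with a black upright knob on top (24 mm diameter, from 14 to 36 mm above the lid's underside), about 90 g; it lies on the carrier at the start. Point at the centre of the knob, 25 mm above the lid's underside; z along the knob, up
- lid_under (a point): centre of the underside of the green lid (see lid_knob); z towards the knob
- prop_chair: bystander: miniature teal swivel chair, 50 x 50 mm, 75 mm tall, standing loose on the bench; origin at the centre of its foot
- lens: bystander: black camera lens, 66 mm diameter, 58 mm tall, standing loose on the bench; origin at the centre of its underside
- mug: bystander: blue ceramic cup, 76 mm diameter, 62 mm tall, standing loose on the bench; origin at the centre of its underside
Things that resemble listed ones, but are neither listed nor needed, are in the scene too. What is shaped like the part that bears sep4_center but pink is not meant.

How it is judged (in metres and radians):
On the way, in this order (a step that is already met when the one before it is completed fails the run):
1. the lid is taken off the carrier and set aside, clear of the plate (horizontal distance between lid_under and carrier_top above 0.085 m), for 0.2 s.
2. every roll lies flat in one centred stack on the carrier with a separator directly under each, the lid still aside (horizontal distance between each of roll_black_center, roll_red_center, roll_yellow_center, roll_blue_center and carrier_top below 0.009 m and angle between each of roll_black_center, roll_red_center, roll_yellow_center, roll_blue_center's own z axis and vertical below 0.12 rad and ((horizontal distance between sep1_center and roll_black_center below 0.01 m and z of sep1_center in the frame of roll_black_center between -0.0225 and -0.0155 m) or (horizontal distance between sep2_center and roll_black_center below 0.01 m and z of sep2_center in the frame of roll_black_center between -0.0225 and -0.0155 m) or (horizontal distance between sep3_center and roll_black_center below 0.01 m and z of sep3_center in the frame of roll_black_center between -0.0225 and -0.0155 m) or (horizontal distance between sep4_center and roll_black_center below 0.01 m and z of sep4_center in the frame of roll_black_center between -0.0225 and -0.0155 m)) and ((horizontal distance between sep1_center and roll_red_center below 0.01 m and z of sep1_center in the frame of roll_red_center between -0.0225 and -0.0155 m) or (horizontal distance between sep2_center and roll_red_center below 0.01 m and z of sep2_center in the frame of roll_red_center between -0.0225 and -0.0155 m) or (horizontal distance between sep3_center and roll_red_center below 0.01 m and z of sep3_center in the frame of roll_red_center between -0.0225 and -0.0155 m) or (horizontal distance between sep4_center and roll_red_center below 0.01 m and z of sep4_center in the frame of roll_red_center between -0.0225 and -0.0155 m)) and ((horizontal distance between sep1_center and roll_yellow_center below 0.01 m and z of sep1_center in the frame of roll_yellow_center between -0.0225 and -0.0155 m) or (horizontal distance between sep2_center and roll_yellow_center below 0.01 m and z of sep2_center in the frame of roll_yellow_center between -0.0225 and -0.0155 m) or (horizontal distance between sep3_center and roll_yellow_center below 0.01 m and z of sep3_center in the frame of roll_yellow_center between -0.0225 and -0.0155 m) or (horizontal distance between sep4_center and roll_yellow_center below 0.01 m and z of sep4_center in the frame of roll_yellow_center between -0.0225 and -0.0155 m)) and ((horizontal distance between sep1_center and roll_blue_center below 0.01 m and z of sep1_center in the frame of roll_blue_center between -0.0225 and -0.0155 m) or (horizontal distance between sep2_center and roll_blue_center below 0.01 m and z of sep2_center in the frame of roll_blue_center between -0.0225 and -0.0155 m) or (horizontal distance between sep3_center and roll_blue_center below 0.01 m and z of sep3_center in the frame of roll_blue_center between -0.0225 and -0.0155 m) or (horizontal distance between sep4_center and roll_blue_center below 0.01 m and z of sep4_center in the frame of roll_blue_center between -0.0225 and -0.0155 m)) and horizontal distance between lid_under and carrier_top above 0.06 m), for 0.3 s.
At the end, for the whole second after the job is handed in: every roll present lies flat within 9 mm of the carrier's centre line with a separator directly under it (centred on it within 10 mm), and the lid lies flat, knob up, directly on the topmost roll, within 9 mm of the centre line (horizontal distance between each of roll_black_center, roll_red_center, roll_yellow_center, roll_blue_center, lid_under and carrier_top below 0.009 m and angle between each of roll_black_center, roll_red_center, roll_yellow_center, roll_blue_center, lid_under's own z axis and vertical below 0.12 rad and ((horizontal distance between sep1_center and roll_black_center below 0.01 m and z of sep1_center in the frame of roll_black_center between -0.0225 and -0.0155 m) or (horizontal distance between sep2_center and roll_black_center below 0.01 m and z of sep2_center in the frame of roll_black_center between -0.0225 and -0.0155 m) or (horizontal distance between sep3_center and roll_black_center below 0.01 m and z of sep3_center in the frame of roll_black_center between -0.0225 and -0.0155 m) or (horizontal distance between sep4_center and roll_black_center below 0.01 m and z of sep4_center in the frame of roll_black_center between -0.0225 and -0.0155 m)) and ((horizontal distance between sep1_center and roll_red_center below 0.01 m and z of sep1_center in the frame of roll_red_center between -0.0225 and -0.0155 m) or (horizontal distance between sep2_center and roll_red_center below 0.01 m and z of sep2_center in the frame of roll_red_center between -0.0225 and -0.0155 m) or (horizontal distance between sep3_center and roll_red_center below 0.01 m and z of sep3_center in the frame of roll_red_center between -0.0225 and -0.0155 m) or (horizontal distance between sep4_center and roll_red_center below 0.01 m and z of sep4_center in the frame of roll_red_center between -0.0225 and -0.0155 m)) and ((horizontal distance between sep1_center and roll_yellow_center below 0.01 m and z of sep1_center in the frame of roll_yellow_center between -0.0225 and -0.0155 m) or (horizontal distance between sep2_center and roll_yellow_center below 0.01 m and z of sep2_center in the frame of roll_yellow_center between -0.0225 and -0.0155 m) or (horizontal distance between sep3_center and roll_yellow_center below 0.01 m and z of sep3_center in the frame of roll_yellow_center between -0.0225 and -0.0155 m) or (horizontal distance between sep4_center and roll_yellow_center below 0.01 m and z of sep4_center in the frame of roll_yellow_center between -0.0225 and -0.0155 m)) and ((horizontal distance between sep1_center and roll_blue_center below 0.01 m and z of sep1_center in the frame of roll_blue_center between -0.0225 and -0.0155 m) or (horizontal distance between sep2_center and roll_blue_center below 0.01 m and z of sep2_center in the frame of roll_blue_center between -0.0225 and -0.0155 m) or (horizontal distance between sep3_center and roll_blue_center below 0.01 m and z of sep3_center in the frame of roll_blue_center between -0.0225 and -0.0155 m) or (horizontal distance between sep4_center and roll_blue_center below 0.01 m and z of sep4_center in the frame of roll_blue_center between -0.0225 and -0.0155 m)) and (z of lid_under in the frame of roll_black_center between 0.0115 and 0.0185 m or z of lid_under in the frame of roll_red_center between 0.0115 and 0.0185 m or z of lid_under in the frame of roll_yellow_center between 0.0115 and 0.0185 m or z of lid_under in the frame of roll_blue_center between 0.0115 and 0.0185 m)); the robot touches nothing.
It fails at once if the miniature chair is disturbed (moved over 30 mm) (distance of prop_chair from where it was at the start of the episode above 0.03 m).
It fails at once if the lens is disturbed (moved over 30 mm) (distance of lens from where it was at the start of the episode above 0.03 m).
It fails at once if the mug is disturbed (moved over 30 mm) (distance of mug from where it was at the start of the episode above 0.03 m).
Of roll_black, roll_red, roll_yellow, roll_blue only 3 to 4 are there at a start; the rules pass over those that are not, and their reading is None.
At some moment in a run one of lid may be knocked a few centimetres aside while the robot is not near it.
Once in a run the grip may slacken for a moment while it holds something.
It also fails if it takes over 210 s, if anything falls off the work surface, if the arm or the gripper's body presses on something with over 40 N, if the wrist force passes 120 N, or if a joint passes its speed limit or range.

## Working session

There is one attempt and no reset: what is moved stays moved. The work goes in short steps, Python scripts to look and compute and a tool call to move; the robot and the scene stay as the last step left them, time stands still between calls to the robot, and variables do not carry over. Pictures are saved under pics/ and viewed, at most 14 in all, crops included, and the job is handed in when it is done.

Besides the shell and the picture viewer there is one more tool, called after "Request:" as name(argument=value, ...) on one line, values as JSON. arm_command: Moves the arm, as the interface text tells. Its arguments: {"type":"object","properties":{"series":{"type":"array","items":{"type":"number"}}},"required":["series"]}

```bash
ls; mkdir -p pics
python3 - <<'E'
from cell import monitor, viewer
import cv2,numpy as np
s=monitor.read_state(); print(s['clock'],s['eef_pos'],s['tool_rot'],s['width'])
for n in('top','side'):
    p,d=viewer.get_image(n); cv2.imwrite(f'pics/{n}0.png',p[:,:,::-1]); np.savez(f'{n}0.npz',p=p,d=d)
    m=viewer.camera_model(n); C=-m['R'].T@m['t']; print(n,np.round(C),np.round(m['R'],2).tolist(),np.round(m['mtx'],1).tolist())
E
```

```text
pics
0.0 [ 256.97898004 -596.34578391  230.37683389] [-3.13965056e+00 -1.11119613e-06  4.06832048e-01] 85.45693644226974
top [ 402.  -14. 1435.] [[0.02, -1.0, -0.0], [-0.99, -0.02, -0.14], [0.14, 0.0, -0.99]] [[579.6, 0.0, 320.1], [0.0, 579.6, 245.8], [0.0, 0.0, 1.0]]
side [455. 761. 661.] [[-0.98, -0.2, -0.02], [-0.11, 0.6, -0.79], [0.17, -0.77, -0.61]] [[479.1, 0.0, 314.0], [0.0, 479.1, 236.4], [0.0, 0.0, 1.0]]
```

View pics/top0.png

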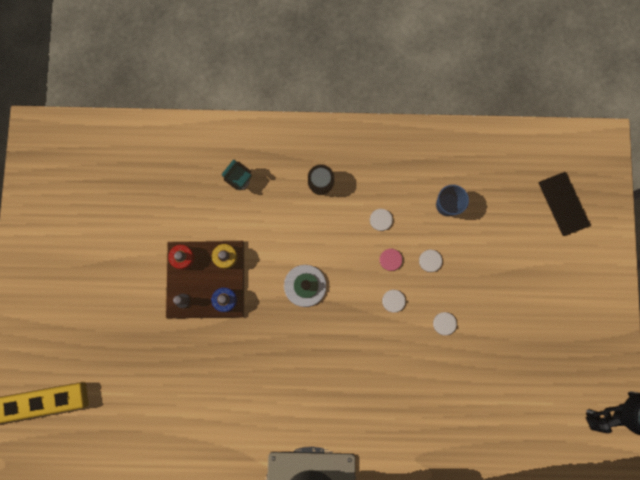

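View pics/side0.png

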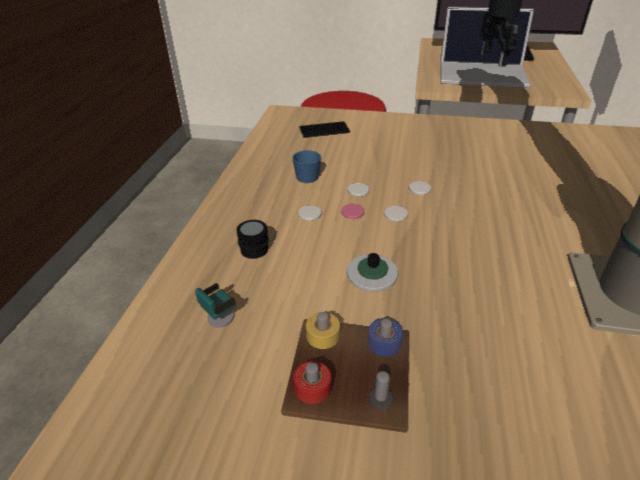

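Top view: the rack at (205,280) holds red (180,257), yellow (224,256) and blue (223,300). The spindle at (180,300) is empty, so black is absent. The carrier with its lid is at (305,286).

Possible separators are the white discs at (381,219), (430,261), (394,301) and (445,324). The pink disc at (391,260) is the decoy, so I leave it out. For the lid I use the green disc with the knob at (305,286). The blue mug (452,200) and the lens (320,180) are bystanders.

```bash
cat > h.py <<'E'
import cv2,numpy as np
from cell import monitor, viewer
def plane(m,u,v,z):
    r=m['R'].T@np.linalg.inv(m['mtx'])@np.array([u,v,1.]); C=-m['R'].T@m['t']
    return (C+r*(z-C[2])/r[2])
def cloud(m,d):
    v,u=np.mgrid[:480,:640]; P=np.stack([u*d,v*d,d],-1).reshape(-1,3)@np.linalg.inv(m['mtx']).T
    return ((P-m['t'])@m['R']).reshape(480,640,3)
def masks(p):
    h=cv2.cvtColor(p,cv2.COLOR_RGB2HSV); H,S,V=[h[...,i].astype(int) for i in range(3)]
    return dict(red=((H<6)|(H>174))&(S>170)&(V>60),yellow=(H>20)&(H<32)&(S>150)&(V>80),blue=(H>108)&(H<128)&(S>130)&(V>50),
      green=(H>60)&(H<95)&(S>60)&(V>20),white=(S<45)&(V>140),pink=((H>165)|(H<4))&(S>70)&(S<190)&(V>120))
def blobs(mk,amin=60):
    n,l,st,c=cv2.connectedComponentsWithStats(mk.astype(np.uint8))
    return [(l==i,st[i],c[i]) for i in range(1,n) if st[i,4]>amin]
E
python3 - <<'E'
from h import *
for n in('top','side'):
    f=np.load(n+'0.npz'); p,d=f['p'],f['d']; m=viewer.camera_model(n); W=cloud(m,d); np.set_printoptions(precision=0,suppress=True)
    for k,mk in masks(p).items():
        for b,st,c in blobs(mk):
            w=W[b&(d>0)]; 
            if len(w)==0: continue
            zt=np.percentile(w[:,2],80)
            if zt<-5 or zt>100 : continue
            t=w[w[:,2]>zt-8] ; r=(t.min(0)+t.max(0))/2
            print(n,k,st[4],c,'ztop',zt,'mid',r,'ext',np.ptp(t,0)[:2])
p,d=np.load('top0.npz')['p'],np.load('top0.npz')['d']
cv2.imwrite('pics/crop.png',cv2.resize(np.load('top0.npz')['p'][180:350,150:480,::-1],None,fx=2.4,fy=2.4))
E
```

```text
top red 316 [180. 257.] ztop 52.90260492933003 mid [562. 328.  52.] ext [54. 55.]
top yellow 253 [223. 256.] ztop 53.22072637524944 mid [565. 223.  53.] ext [53. 54.]
top yellow 1559 [ 42. 402.] ztop 37.714105161369794 mid [210. 640.  37.] ext [ 89. 196.]
top green 121 [242. 179.] ztop 47.16251657806835 mid [758. 190.  45.] ext [36. 39.]
top white 334 [381. 219.] ztop 11.023754044389355 mid [ 669. -159.   10.] ext [50. 50.]
top white 349 [430. 260.] ztop 10.68977452958256 mid [ 569. -283.   10.] ext [48. 54.]
top white 642 [301. 285.] ztop 13.071743184044216 mid [502.  29.  12.] ext [99. 94.]
top white 357 [393. 301.] ztop 10.734689532699809 mid [ 467. -191.   10.] ext [49. 52.]
top white 372 [445. 323.] ztop 10.249492834789656 mid [ 415. -316.    9.] ext [51. 53.]
top pink 380 [391. 259.] ztop 10.69935454944623 mid [ 569. -184.   11.] ext [53. 52.]
side red 862 [312. 386.] ztop 51.23310804150893 mid [559. 328.  49.] ext [56. 57.]
side yellow 292 [321. 340.] ztop 48.92059251354766 mid [563. 241.  47.] ext [50. 23.]
side green 385 [372. 269.] ztop 19.87967977817551 mid [498.  28.  28.
[... 385 characters left out ...]
8.]
side white 215 [358. 189.] ztop 10.015233696523717 mid [ 568. -282.    8.] ext [51. 58.]
side white 222 [420. 188.] ztop 9.856822241249368 mid [ 414. -315.    7.] ext [52. 57.]
side white 266 [309. 213.] ztop 9.934696578202932 mid [ 668. -156.    7.] ext [53. 57.]
side white 268 [396. 213.] ztop 10.161240366255026 mid [ 466. -191.    8.] ext [50. 58.]
side white 792 [371. 276.] ztop 11.80937178079406 mid [499.  29.   9.] ext [101. 102.]
side pink 271 [352. 211.] ztop 9.762018625798092 mid [ 568. -183.    7.] ext [52. 58.]
side pink 359 [311. 378.] ztop 51.812312442543096 mid [560. 327.  51.] ext [53. 53.]
side pink 117 [310. 399.] ztop 36.41112292520889 mid [559. 352.  38.] ext [36.  8.]
```

View pics/crop.png

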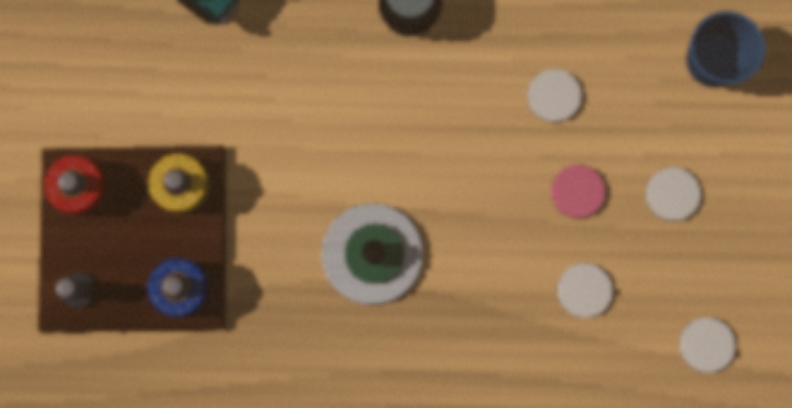

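The crop confirms four white discs, with the pink one excluded, and three rolls. I square the tool to yaw 0, rise and travel to above the lid at about (500,28).

Request:
arm_command(series=[100, 0, 0, -1, 6, 100, 0, 0, -2, 12, 100, 0, 0, -3, 18, 100, 0, 0, -4, 23.3, 100, 0, 0, -4, 23.3])

```text
clock: 0.52
eef_pos: [257.6, -597.8, 272.9]
tool_rot: [3.139, -0.001, -0.002]
force: [-0.2, 0.6, 1.1]
width: 85.2
gripper_force: 0.0
```

Request:
arm_command(series=[100, 1.2, -3.1, 0, 0, 100, 2.4, -6.2, 0, 0, 100, 3.6, -9.3, 0, 0, 100, 4.8, -12.4, 0, 0, 100, 6, -15.5, 0, 0])

```text
clock: 0.93
eef_pos: [317.3, -440.0, 270.5]
tool_rot: [-3.141, 0.001, 0.003]
force: [0.4, 0.4, 0.1]
width: 85.6
gripper_force: 0.0
```

Request:
arm_command(series=[100, 1.2, -3.1, 0, 0, 100, 2.4, -6.2, 0, 0, 100, 3.6, -9.3, 0, 0, 100, 4.8, -12.4, 0, 0, 100, 6, -15.5, 0, 0])

```text
clock: 1.35
eef_pos: [377.2, -285.1, 270.8]
tool_rot: [-3.141, 0.001, 0.003]
force: [0.8, -0.3, 0.0]
width: 85.4
gripper_force: 0.0
```

Request:
arm_command(series=[100, 1.2, -3.1, 0, 0, 100, 2.4, -6.2, 0, 0, 100, 3.6, -9.3, 0, 0, 100, 4.8, -12.4, 0, 0, 100, 6, -15.5, 0, 0])

```text
clock: 1.77
eef_pos: [437.0, -130.2, 270.8]
tool_rot: [-3.142, 0.001, 0.003]
force: [0.4, -1.0, -0.1]
width: 85.6
gripper_force: 0.0
```

Request:
arm_command(series=[60, 1.2, -3.1, 0, 0, 60, 2.4, -6.2, 0, 0, 60, 3.6, -9.3, 0, 0, 60, 4.8, -12.4, 0, 0, 60, 6, -15.5, 0, 0])

```text
clock: 2.18
eef_pos: [497.0, 24.7, 270.7]
tool_rot: [3.141, 0.001, 0.003]
force: [0.1, -0.0, -0.3]
width: 51.3
gripper_force: 0.0
```

Request:
arm_command(series=[60, 0, 0, 0, 0, 60, 0, 0, 0, 0, 60, 0, 0, 0, 0, 60, 0, 0, 0, 0, 60, 0, 0, 0, 0])

```text
clock: 2.6
eef_pos: [496.7, 21.5, 271.2]
tool_rot: [3.141, 0.0, -0.002]
force: [0.3, -0.0, 0.5]
width: 51.1
gripper_force: 0.0
```

Run:
```python
from h import *
np.set_printoptions(precision=1,suppress=True)
m=viewer.camera_model('wrist'); s=monitor.read_state(); p,d=viewer.get_image('wrist'); cv2.imwrite('pics/w1.png',p[:,:,::-1]); np.savez('w1.npz',p=p,d=d)
print(s['eef_pos'],-m['R'].T@m['t'],m['R'],m['mtx'])
W=cloud(m,d)
for k,mk in masks(p).items():
    for b,st,c in blobs(mk,300):
        w=W[b&(d>0)]
        if len(w): print(k,st,c,np.median(w,0),(w.min(0)+w.max(0))/2)
```

```text
[496.7  21.5 271.2] [581.3  22.8 413.1] [[-0.  -1.   0. ]
 [-0.9  0.   0.3]
 [-0.3  0.  -0.9]] [[395.3   0.  322.3]
 [  0.  395.3 235.7]
 [  0.    0.    1. ]]
red [   0   92   33   64 1009] [ 12.4 121.5] [564.6 303.   40.1] [559.7 310.5  36.7]
yellow [ 62  86  69  67 787] [109.2 114.5] [573.8 206.1  48.7] [561.6 235.2  31.4]
blue [  90  198   68   61 1631] [126.3 224.5] [470.6 209.4  49. ] [454.6 231.2  30.4]
green [ 291  155   59   58 2246] [320.2 182.3] [503.4  24.9  17.4] [499.2  25.1  30.3]
white [ 491    0   62   30 1429] [519.8  12. ] [ 655.8 -157.2    7.2] [ 653.7 -158.2    5.6]
white [ 600   83   40   58 1876] [622.1 113.4] [ 566.3 -272.3    7.2] [ 568.  -273.8    4.9]
white [ 268  131  100   99 4326] [311.6 178.2] [509.2  38.8   9.4] [499.6  28.1   7.8]
white [ 495  187   55   50 2116] [522.2 211. ] [ 467.9 -189.7    7.3] [ 466.5 -191.2    5.6]
white [ 600  234   40   46 1530] [621.4 257.4] [ 413.9 -309.     7.3] [ 414.3 -310.8    4.7]
pink [ 502   82   60   59 2712] [531.4 111.2] [ 569.3 -182.3    7.3] [ 568.2 -184.9    4. ]
```

View pics/w1.png

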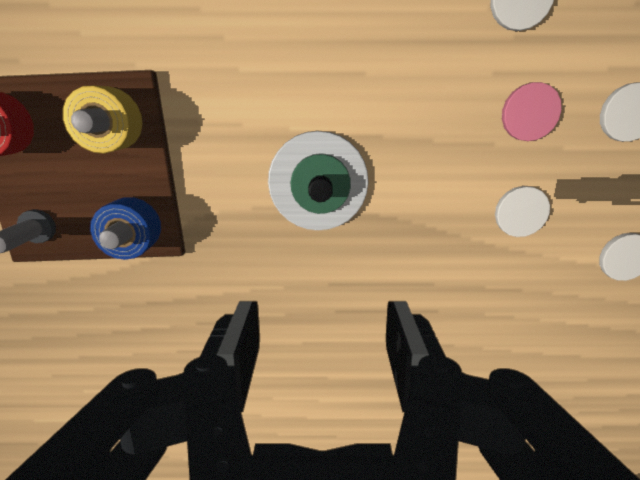

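The wrist view is clear: carrier at (318,180), lid at (320,182), knob at (320,188), blue roll at (125,228) and yellow at (103,119).

```bash
cat >> h.py <<'E'
def circ(W,sel,r):
    "fit centre of circle of known radius r to boundary of 2D hull of points"
    from scipy.optimize import least_squares
    q=cv2.convexHull(W[sel][:,:2].astype(np.float32))[:,0]
    f=least_squares(lambda x:np.hypot(*(q-x[:2]).T)-x[2],[*q.mean(0),r],loss='soft_l1')
    return f.x
E
python3 - <<'E'
from h import *
np.set_printoptions(precision=1,suppress=True)
f=np.load('w1.npz'); p,d=f['p'],f['d']; m=viewer.camera_model('wrist'); W=cloud(m,d); z=W[...,2]
near=(np.hypot(W[...,0]-500,W[...,1]-28)<60)&(d>0)
for n,a,b,r in(('carrier',6.5,50,52),('lid',14,50,31),('knob',40,50,12)):
    sel=near&(z>a)&(z<b); print(n,sel.sum(),circ(W,sel,r))
for n,x,y in(('yel',565,223),('blu',460,223)):
    sel=(np.hypot(W[...,0]-x,W[...,1]-y)<45)&(d>0)&(z>45)&(z<54); print(n,circ(W,sel,29))
for n,x,y in(('s1',669,-158),('s3',467,-191)):
    sel=(np.hypot(W[...,0]-x,W[...,1]-y)<45)&(d>0)&(z>5)&(z<12); print(n,circ(W,sel,28))
E
```

```text
carrier 7733 [499.8  27.5  51.6]
lid 2821 [499.3  25.   30.6]
knob 474 [499.3  25.   11.6]
yel [564.3 223.   28.8]
blu [459.6 219.2  28.7]
s1 [ 668.  -158.2   26.8]
s3 [ 467.2 -190.9   27.7]
```

Carrier is at (499.8,27.5), lid and knob at (499.3,25.0), and the fitted sizes match those given. I now grasp the knob with the TCP near z = 22.

Request:
arm_command(series=[60, 0.1, -0.1, 3.5, 0, 60, 0.2, -0.2, 7, 0, 60, 0.25, -0.25, 10.5, 0, 60, 0.25, -0.25, 14, 0, 60, 0.25, -0.25, 17, 0])

```text
clock: 3.07
eef_pos: [499.1, 24.7, 99.7]
tool_rot: [3.141, 0.0, -0.001]
force: [-0.6, 0.1, -0.4]
width: 51.4
gripper_force: 0.0
```

Request:
arm_command(series=[60, 0, 0, 2.5, 0, 60, 0, 0, 4.5, 0, 60, 0, 0, 6.3, 0, 60, 0, 0, 7.4, 0, 60, 0, 0, 7.8, 0])

```text
clock: 3.48
eef_pos: [498.8, 24.9, 21.9]
tool_rot: [3.141, 0.002, -0.001]
force: [0.2, -0.3, 0.1]
width: 51.4
gripper_force: 0.0
```

Request:
arm_command(series=[0, 0, 0, 0, 0, 0, 0, 0, 0, 0, 0, 0, 0, 0, 0, 0, 0, 0, 0, 0, 0, 0, 0, 0, 0])

```text
clock: 3.9
eef_pos: [500.4, 25.6, 24.4]
tool_rot: [-3.141, -0.002, 0.0]
force: [-0.3, -0.3, 5.8]
width: 22.1
gripper_force: 58.9
```

Request:
arm_command(series=[0, 0, 0, 0, 0, 0, 0, 0, 0, 0, 0, 0, 0, 0, 0, 0, 0, 0, 0, 0, 0, 0, 0, 0, 0])

```text
clock: 4.32
eef_pos: [500.5, 25.5, 24.4]
tool_rot: [-3.142, -0.002, 0.0]
force: [-1.1, -0.9, 7.0]
width: 21.9
gripper_force: 59.0
```

Request:
arm_command(series=[0, 0, 0, -1, 0, 0, 0, 0, -3, 0, 0, 0, 0, -5, 0, 0, 1, 0.2, -6, 0, 0, 3, 0.6, -6, 0])

```text
clock: 4.73
eef_pos: [528.7, 20.3, 86.2]
tool_rot: [-3.141, -0.001, 0.001]
force: [-0.1, 0.1, -2.0]
width: 22.0
gripper_force: 58.8
```

Request:
arm_command(series=[0, 2.5, 0.5, 0, 0, 0, 5, 1, 0, 0, 0, 7.5, 1.5, 0, 0, 0, 9, 1.8, 0, 0, 0, 10, 2, 0, 0])

```text
clock: 5.15
eef_pos: [631.8, -1.1, 84.2]
tool_rot: [3.141, -0.002, -0.001]
force: [0.2, -0.4, -1.1]
width: 21.8
gripper_force: 58.8
```

Request:
arm_command(series=[0, 0, 0, 1.5, 0, 0, 0, 0, 3.5, 0, 0, 0, 0, 5, 0, 0, 0, 0, 6.2, 0, 0, 0, 0, 6.7, 0])

```text
clock: 5.57
eef_pos: [628.4, -0.3, 15.0]
tool_rot: [-3.142, 0.003, 0.0]
force: [-0.8, 0.3, 0.2]
width: 22.2
gripper_force: 58.8
```

Request:
arm_command(series=[0, 0, 0, 0.1, 0, 0, 0, 0, 0.2, 0, 0, 0, 0, 0.2, 0, 0, 0, 0, 0.2, 0, 0, 0, 0, 0.2, 0])

```text
clock: 5.98
eef_pos: [630.2, -0.4, 15.1]
tool_rot: [-3.142, -0.001, 0.0]
force: [-0.1, 0.1, -0.9]
width: 21.9
gripper_force: 58.9
```

The lid hangs just above the bench at (630,0). I release it and go to the white disc at (467,-191).

Request:
arm_command(series=[60, 0, 0, 0, 0, 60, 0, 0, 0, 0, 60, 0, 0, 0, 0, 60, 0, 0, -2, 0, 60, 0, 0, -5, 0])

```text
clock: 6.4
eef_pos: [627.1, -0.5, 62.2]
tool_rot: [3.141, 0.006, 0.0]
force: [1.1, 0.6, 0.4]
width: 51.3
gripper_force: 0.0
```

Request:
arm_command(series=[75, 0, 0, -4, 0, 75, 0, 0, -8, 0, 75, -1, 1.2, -10, 0, 75, -3, 3.5, -10, 0, 75, -5, 5.9, -10, 0])

```text
clock: 6.82
eef_pos: [580.9, -58.7, 166.5]
tool_rot: [-3.141, -0.005, 0.003]
force: [-0.2, -0.7, -1.4]
width: 64.0
gripper_force: 0.0
```

Request:
arm_command(series=[75, -2.5, 3, 0, 0, 75, -5, 6, 0, 0, 75, -7.5, 9, 0, 0, 75, -10, 12, 0, 0, 75, -11.25, 13.1, 2, 0])

```text
clock: 7.23
eef_pos: [465.6, -196.3, 147.0]
tool_rot: [3.137, -0.004, -0.006]
force: [-0.5, 0.6, -1.2]
width: 64.2
gripper_force: 0.0
```

Request:
arm_command(series=[75, 0, 0, 3, 0, 75, 0, 0, 6, 0, 75, 0, 0, 9, 0, 75, 0, 0, 10.5, 0, 75, 0, 0, 11, 0])

```text
clock: 7.65
eef_pos: [465.6, -189.9, 32.0]
tool_rot: [-3.14, 0.004, 0.0]
force: [-0.6, -0.2, -0.5]
width: 64.3
gripper_force: 0.0
```

Run:
```python
from h import *
np.set_printoptions(precision=1,suppress=True)
m=viewer.camera_model('wrist'); s=monitor.read_state(); p,d=viewer.get_image('wrist'); cv2.imwrite('pics/w2.png',p[:,:,::-1])
W=cloud(m,d);z=W[...,2]; print(s['clock'],s['eef_pos'],s['width'],s['force'])
sel=(np.hypot(W[...,0]-467,W[...,1]+191)<40)&(d>0)&(z>4)&(z<12)&masks(p)['white']; print('s3',sel.sum(),circ(W,sel,28),np.median(z[sel]))
mt=viewer.camera_model('top');p,d=viewer.get_image('top');W=cloud(mt,d)
for b,st,c in blobs(masks(p)['green'],30): print('green',c,np.median(W[b],0))
```

```text
7.65 [ 465.6 -189.9   32. ] 64.31448484043045 [-0.6 -0.2 -0.5]
s3 6259 [ 466.9 -191.1   27.4] 7.402294286070321
green [228.5 167.9] [774.8 216.9  73.8]
green [241.9 178.8] [756.  186.8  44.7]
```

Request:
arm_command(series=[75, 0, 0, 1, 0, 75, 0, 0.05, 2, 0, 75, 0, 0.05, 2.4, 0, 75, 0, 0.05, 2.5, 0, 75, 0, 0.05, 2.5, 0])

```text
clock: 8.17
eef_pos: [467.1, -190.9, 9.2]
tool_rot: [-3.141, 0.0, 0.0]
force: [-0.2, 0.5, 0.7]
width: 64.1
gripper_force: 0.0
```

Request:
arm_command(series=[75, 0, 0, 0.1, 0, 75, 0, 0, 0.2, 0, 75, 0, 0, 0.3, 0, 75, 0, 0, 0.4, 0, 75, 0, 0, 0.4, 0])

```text
clock: 8.58
eef_pos: [467.2, -190.9, 5.3]
tool_rot: [-3.142, -0.0, 0.0]
force: [0.0, -0.4, 0.6]
width: 63.9
gripper_force: 0.0
```

Request:
arm_command(series=[75, 0, 0, 0.1, 0, 75, 0, 0, 0.2, 0, 75, 0, 0, 0.2, 0, 75, 0, 0, 0.2, 0, 75, 0, 0, 0.2, 0])

```text
clock: 9.0
eef_pos: [467.2, -190.9, 3.3]
tool_rot: [-3.142, -0.0, 0.0]
force: [0.5, 0.2, -0.0]
width: 63.9
gripper_force: 0.0
```

Request:
arm_command(series=[75, 0, 0, 0.1, 0, 75, 0, 0, 0.2, 0, 75, 0, 0, 0.2, 0, 75, 0, 0, 0.2, 0, 75, 0, 0, 0.2, 0])

```text
clock: 9.42
eef_pos: [467.2, -190.9, 1.3]
tool_rot: [-3.142, -0.0, 0.0]
force: [-0.1, 0.0, -0.8]
width: 64.0
gripper_force: 0.0
```

Request:
arm_command(series=[75, 0, 0, 0.1, 0, 75, 0, 0, 0.2, 0, 75, 0, 0, 0.2, 0, 75, 0, 0, 0.2, 0, 75, 0, 0, 0.2, 0])

```text
clock: 9.83
eef_pos: [467.2, -190.9, -0.7]
tool_rot: [-3.142, -0.0, 0.0]
force: [1.0, 0.4, -0.7]
width: 63.9
gripper_force: 0.0
```

Run:
```python
from h import *
p,d=viewer.get_image('wrist'); cv2.imwrite('pics/w3.png',p[:,:,::-1])
```

```text
(no output)
```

View pics/w3.png

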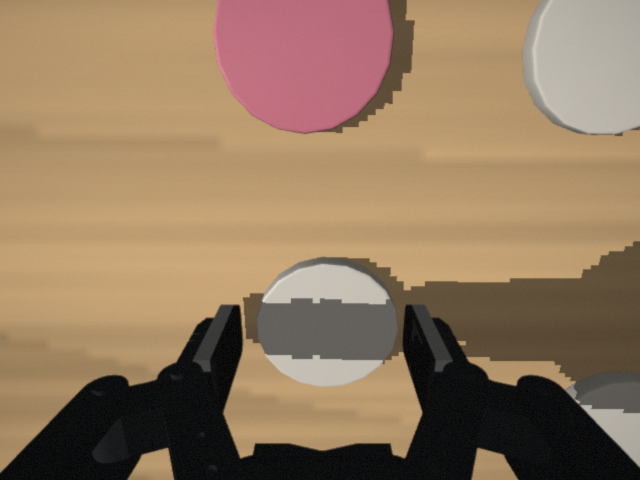

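The disc at (327,325) sits centred between the fingers, with no contact yet. I lower 1 mm and close.

Request:
arm_command(series=[75, 0, 0, 0.1, 0, 75, 0, 0, 0.1, 0, 0, 0, 0, 0.1, 0, 0, 0, 0, 0.1, 0, 0, 0, 0, 0.1, 0])

```text
clock: 10.3
eef_pos: [467.2, -190.9, -1.0]
tool_rot: [3.142, -0.0, 0.0]
force: [-0.2, 1.6, 8.1]
width: 52.5
gripper_force: 61.1
```

Request:
arm_command(series=[0, 0, 0, 0, 0, 0, 0, 0, 0, 0, 0, 0, 0, 0, 0, 0, 0, 0, 0, 0, 0, 0, 0, 0, 0])

```text
clock: 10.72
eef_pos: [467.2, -191.0, -0.9]
tool_rot: [3.141, -0.0, 0.0]
force: [-1.7, 0.2, 8.4]
width: 53.0
gripper_force: 61.1
```

Request:
arm_command(series=[0, 0, 0, -0.2, 0, 0, 0, 0, -0.5, 0, 0, 0, 0, -1, 0, 0, 0, 0, -2, 0, 0, 0, 0, -3, 0])

```text
clock: 11.13
eef_pos: [467.0, -190.8, 29.0]
tool_rot: [-3.141, 0.001, 0.0]
force: [0.4, -0.2, 0.3]
width: 52.8
gripper_force: 62.7
```

Request:
arm_command(series=[0, 0, 0, -1, 0, 0, 0, 0, -2.5, 0, 0, 0, 0, -4, 0, 0, 0, 0, -5, 0, 0, 0, 0, -5, 0])

```text
clock: 11.55
eef_pos: [468.6, -191.5, 80.8]
tool_rot: [3.14, -0.004, -0.0]
force: [0.8, -0.3, -0.6]
width: 52.5
gripper_force: 62.6
```

The disc is held. I carry it to the carrier centre.

Request:
arm_command(series=[0, 0.4, -3, 0, 0, 0, 0.9, -6.5, 0, 0, 0, 1.5, -10, 0, 0, 0, 2, -13.5, 0, 0, 0, 2.5, -17, 0, 0])

```text
clock: 11.97
eef_pos: [492.0, -19.4, 78.1]
tool_rot: [-3.142, 0.0, -0.0]
force: [0.4, 0.1, -0.8]
width: 52.9
gripper_force: 62.7
```

Request:
arm_command(series=[0, 0.5, -2.5, 0, 0, 0, 0.8, -4.3, 0, 0, 0, 0.8, -4.85, 0, 0, 0, 0.8, -4.85, 1.5, 0, 0, 0.8, -4.85, 3.5, 0])

```text
clock: 12.38
eef_pos: [501.2, 27.4, 44.0]
tool_rot: [3.141, -0.003, 0.001]
force: [-0.1, -0.3, 0.1]
width: 52.7
gripper_force: 62.7
```

Request:
arm_command(series=[0, 0, 0, 1.5, 0, 0, 0, 0, 2.5, 0, 0, 0, 0, 3, 0, 0, 0, 0, 3, 0, 0, 0, 0, 3, 0])

```text
clock: 12.8
eef_pos: [500.2, 27.0, 13.4]
tool_rot: [3.141, 0.0, -0.001]
force: [1.2, 0.1, -0.4]
width: 52.7
gripper_force: 62.8
```

Run:
```python
from h import *
np.set_printoptions(precision=1,suppress=True)
s=monitor.read_state(); print(s['eef_pos'],s['width'],s['force'])
m=viewer.camera_model('wrist'); p,d=viewer.get_image('wrist'); cv2.imwrite('pics/w4.png',p[:,:,::-1])
W=cloud(m,d); z=W[...,2]
q=(np.hypot(W[...,0]-500,W[...,1]-27.5)<60)&(d>0)
sel=q&(z>5)&(z<40)&masks(p)['white']&(np.hypot(W[...,0]-500,W[...,1]-27.5)<31); print('z hist',np.percentile(z[sel],[5,50,95]))
hi=q&(z>np.percentile(z[sel],50)-3)&(z<np.percentile(z[sel],50)+3)&masks(p)['white'];print('held',circ(W,hi,28))
```

```text
[500.2  27.   13.4] 52.704941777920546 [ 1.2  0.1 -0.4]
z hist [ 9.1 21.5 22.6]
held [499.8  28.5  27.6]
```

Request:
arm_command(series=[0, 0, 0, 0.2, 0, 0, 0, 0, 0.4, 0, 75, 0, 0, 0.4, 0, 75, 0, 0, 0.4, 0, 75, 0, 0, 0.4, 0])

```text
clock: 13.27
eef_pos: [500.3, 27.6, 9.5]
tool_rot: [-3.142, -0.0, 0.0]
force: [-0.6, 0.4, -0.3]
width: 63.5
gripper_force: 0.0
```

Request:
arm_command(series=[75, 0, 0, -0.5, 0, 75, 0, 0, -3, 0, 75, 0, 0, -7, 0, 75, 0, 0, -10.5, 0, 75, 0, 0, -11, 0])

```text
clock: 13.68
eef_pos: [503.3, 27.7, 124.7]
tool_rot: [-3.141, -0.009, -0.0]
force: [0.1, 0.2, -0.5]
width: 63.5
gripper_force: 0.0
```

Request:
arm_command(series=[90, -0.8, -3.9, 0, 0, 90, -1.6, -7.8, 0, 0, 90, -2.4, -11.7, 0, 0, 90, -3.2, -15.5, 0, 0, 90, -3.2, -15.5, 0, 0])

```text
clock: 14.1
eef_pos: [465.6, 192.8, 119.6]
tool_rot: [-3.136, 0.0, 0.013]
force: [0.3, 0.2, -0.2]
width: 76.7
gripper_force: 0.0
```

```bash
cat >> h.py <<'E'
def look(items,save=None):
    "wrist fit: items (name,x,y,zmin,zmax,r,mask or None)"
    np.set_printoptions(precision=1,suppress=True)
    s=monitor.read_state(); m=viewer.camera_model('wrist'); p,d=viewer.get_image('wrist'); W=cloud(m,d); z=W[...,2]; M=masks(p)
    print(s['clock'],s['eef_pos'],s['width'])
    if save: cv2.imwrite('pics/'+save,p[:,:,::-1])
    for n,x,y,a,b,r,k in items:
        sel=(np.hypot(W[...,0]-x,W[...,1]-y)<r+15)&(d>0)&(z>a)&(z<b)
        if k: sel&=M[k]
        print(n,sel.sum(),circ(W,sel,r) if sel.sum()>50 else '',np.median(z[sel]) if sel.sum() else '')
E
python3 -c "
from h import *
look([('blue',460,219,44,55,29,None),('yel',564,223,44,55,29,None),('red',561,328,44,55,29,None),('sep',500,28,14,22,28,None),('spB',460,219,66,76,8,None)],'w5.png')"
```

```text
14.1 [465.6 192.8 119.6] 76.65849615205663
blue 5687 [459.4 219.5  28.8] 49.368543237764484
yel 9130 [564.  223.4  28.7] 49.336019892437015
red 8917 [560.3 327.9  29. ] 49.282277882222445
sep 6252 [500.   29.2  27.9] 17.314692475964115
spB 1000 [459.8 219.5   9.6] 70.90796409714272
```

The separator lies at (500,29) on the carrier. Next I line up on the blue roll at (459.5,219.5).

Request:
arm_command(series=[90, -0.4, -1.8, 0, 0, 90, -0.86, -3.7, 0, 0, 90, -0.86, -3.7, 0, 0, 90, -0.86, -3.7, 0, 0, 90, -0.86, -3.7, 0, 0])

```text
clock: 14.57
eef_pos: [459.8, 217.9, 119.4]
tool_rot: [3.14, 0.0, -0.001]
force: [-0.4, -0.5, 0.3]
width: 76.8
gripper_force: 0.0
```

```bash
python3 -c "
from h import *
look([('blue',460,219,44,55,29,None),('sep',500,28,14,22,28,None),('car',500,28,6,22,52,None)])
s=monitor.read_state();print(s['eef_pos'],s['tool_rot'])"
```

```text
14.5667 [459.8 217.9 119.4] 76.77442636574948
blue 5823 [459.3 219.5  28.7] 49.37359000149562
sep 4262 [500.1  30.3  27.4] 17.276069058943207
car 13206 [499.6  28.3  51.6] 9.818939946816599
[459.9 217.7 119.4] [ 3.1 -0.  -0. ]
```

Request:
arm_command(series=[90, 0, -0.1, 3, 0, 90, 0, -0.1, 6, 0, 90, 0, -0.1, 8, 0, 90, 0, -0.1, 9.3, 0, 90, 0, -0.1, 9.3, 0])

```text
clock: 15.03
eef_pos: [458.3, 218.1, 24.0]
tool_rot: [3.139, 0.004, -0.002]
force: [-0.2, 0.2, -0.2]
width: 76.6
gripper_force: 0.0
```

Request:
arm_command(series=[0, 0, 0, 0, 0, 0, 0, 0, 0, 0, 0, 0, 0, 0, 0, 0, 0, 0, 0, 0, 0, 0, 0, 0, 0])

```text
clock: 15.45
eef_pos: [460.5, 220.6, 27.5]
tool_rot: [-3.141, -0.002, -0.0]
force: [0.6, -1.9, 6.6]
width: 56.6
gripper_force: 64.3
```

Request:
arm_command(series=[0, 0, 0, -0.5, 0, 0, 0, 0, -2, 0, 0, 0, 0, -4, 0, 0, 0, 0, -6, 0, 0, 0, 0, -8, 0])

```text
clock: 15.87
eef_pos: [459.2, 220.6, 107.5]
tool_rot: [-3.142, 0.0, 0.0]
force: [0.2, -0.7, -1.5]
width: 56.6
gripper_force: 64.0
```

Request:
arm_command(series=[0, 0, 0, -0.5, 0, 0, 0, 0, -0.5, 0, 0, 0, 0, -0.5, 0, 0, 0, 0, -0.5, 0, 0, 0, 0, -0.5, 0])

```text
clock: 16.28
eef_pos: [458.7, 220.2, 110.2]
tool_rot: [3.141, 0.002, 0.0]
force: [0.1, -0.1, -1.3]
width: 56.7
gripper_force: 64.0
```

```bash
python3 -c "
from h import *
look([('blue',460,219,100,145,29,None)],'w6.png')"
```

```text
16.2833 [458.7 220.2 110.2] 56.67096504961039
blue 24133 [458.3 222.3  30. ] 131.83472541545137
```

View pics/w6.png

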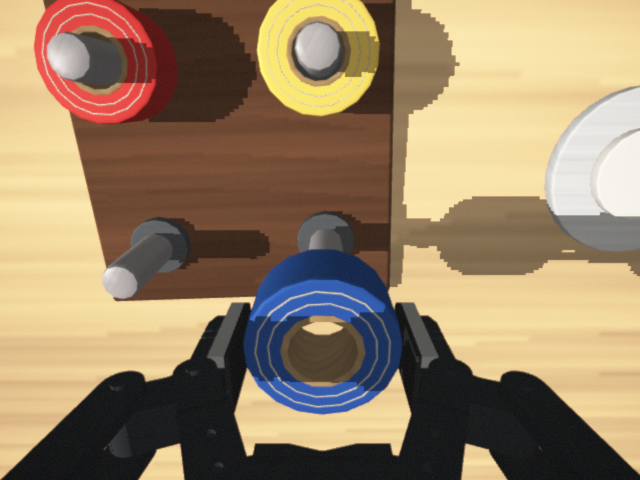

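The blue roll is off its spindle and upright in the grip at (323,340). I carry it to the stack.

Request:
arm_command(series=[0, 0.8, 3.5, 0, 0, 0, 1.6, 7, 0, 0, 0, 2.4, 10.5, 0, 0, 0, 3.2, 14, 0, 0, 0, 3.8, 17, 0, 0])

```text
clock: 16.75
eef_pos: [497.6, 47.9, 110.6]
tool_rot: [3.141, 0.001, -0.001]
force: [1.1, 0.5, -1.0]
width: 56.9
gripper_force: 64.0
```

Request:
arm_command(series=[0, 0.25, 1.8, 0, 0, 0, 0.25, 2.2, 0, 0, 0, 0.25, 2.2, 2, 0, 0, 0.25, 2.2, 4.5, 0, 0, 0.25, 2.2, 6.5, 0])

```text
clock: 17.17
eef_pos: [499.7, 29.4, 45.0]
tool_rot: [-3.141, 0.0, 0.001]
force: [-1.7, 0.2, -0.4]
width: 56.9
gripper_force: 64.0
```

Request:
arm_command(series=[0, 0, 0, 0.8, 0, 0, 0, 0, 1.4, 0, 0, 0, 0, 1.6, 0, 0, 0, 0, 1.6, 0, 0, 0, 0, 1.6, 0])

```text
clock: 17.58
eef_pos: [500.6, 28.8, 31.0]
tool_rot: [-3.141, -0.001, 0.0]
force: [-0.1, -0.5, -0.4]
width: 57.0
gripper_force: 64.1
```

```bash
python3 -c "
from h import *
look([('blue',500,28,44,60,29,None),('carrier',500,28,6,60,52,None)],'w7.png'); s=monitor.read_state(); print(s['force'])"
```

```text
17.5833 [500.6  28.8  31. ] 56.98209969920264
blue 18449 [499.9  30.6  29.5] 52.778899323854716
carrier 39840 [501.5  27.4  50.5] 39.583301017263906
[ 1.2 -0.1 -1.3]
```

Request:
arm_command(series=[0, 0, 0.15, 0.2, 0, 0, 0, 0.15, 0.4, 0, 0, 0, 0.15, 0.5, 0, 0, 0, 0.15, 0.5, 0, 0, 0, 0.15, 0.5, 0])

```text
clock: 18.05
eef_pos: [500.3, 26.9, 25.5]
tool_rot: [3.141, -0.001, -0.0]
force: [-0.6, -0.6, 1.4]
width: 56.3
gripper_force: 64.2
```

Request:
arm_command(series=[80, 0, 0, 0, 0, 80, 0, 0, 0, 0, 80, 0, 0, 0, 0, 80, 0, 0, -2, 0, 80, 0, 0, -5, 0])

```text
clock: 18.47
eef_pos: [497.9, 27.0, 73.7]
tool_rot: [3.141, 0.006, 0.0]
force: [0.6, -0.1, 0.3]
width: 68.2
gripper_force: 0.0
```

Request:
arm_command(series=[75, 0, 0, -4, 0, 75, 0, 0, -7.5, 0, 75, 0, 0, -10, 0, 75, 0, 0, -10, 0, 75, 0, 0, -10, 0])

```text
clock: 18.88
eef_pos: [501.0, 27.3, 176.7]
tool_rot: [-3.141, -0.004, 0.0]
force: [-0.5, -0.4, -1.3]
width: 64.0
gripper_force: 0.0
```

```bash
python3 -c "
from h import *
look([('blue',500,28,44,60,29,None),('carrier',500,28,6,12,52,None),('s1',668,-158,4,12,28,'white'),('lidknob',630,0,30,40,12,None),('lid',630,0,5,12,31,None)],'w8.png'); s=monitor.read_state(); print(s['force'])"
```

```text
18.8833 [501.   27.3 176.7] 63.954788621137695
blue 3911 [499.5  28.3  28.7] 47.38069920257444
carrier 7062 [499.7  27.4  51.6] 9.355790082320521
s1 659 [ 668.3 -158.    27. ] 7.184051957736677
lidknob 1162 [628.7   0.9  11.7] 35.04174664404803
lid 4608 [628.7   0.8  30.6] 7.229941883559075
[-1.   0.  -0.7]
```

Blue is stacked at (499.5,28.3), 1 mm from the carrier centre, and the lid rests aside at (629,1). The next disc is the white one at (668,-158).

Request:
arm_command(series=[75, 2.6, 2.9, 0, 0, 75, 5.2, 5.8, 0, 0, 75, 7.8, 8.7, 0, 0, 75, 10.4, 11.6, 0, 0, 75, 13, 14.5, 0, 0])

```text
clock: 19.35
eef_pos: [629.7, -119.2, 172.9]
tool_rot: [-3.141, 0.004, 0.0]
force: [0.6, -0.2, -0.4]
width: 64.0
gripper_force: 0.0
```

Request:
arm_command(series=[75, 2.5, 2.6, 2, 0, 75, 3.83, 4.02, 5, 0, 75, 3.83, 4.02, 8, 0, 75, 3.83, 4.02, 11, 0, 75, 3.83, 4.02, 13, 0])

```text
clock: 19.77
eef_pos: [664.9, -157.8, 39.2]
tool_rot: [-3.14, 0.008, -0.001]
force: [-0.2, -0.4, -0.1]
width: 63.7
gripper_force: 0.0
```

Request:
arm_command(series=[75, 0, 0, 0.3, 0, 75, 0, 0, 0.3, 0, 75, 0, 0, 0.3, 0, 75, 0, 0, 0.3, 0, 75, 0, 0, 0.3, 0])

```text
clock: 20.18
eef_pos: [669.6, -158.3, 44.1]
tool_rot: [3.141, -0.003, 0.0]
force: [0.9, 0.6, 0.0]
width: 64.2
gripper_force: 0.0
```

```bash
python3 -c "
from h import *
look([('s1',668,-158,4,12,28,'white')],'w9.png'); s=monitor.read_state(); print(s['force'])"
```

```text
20.1833 [ 669.6 -158.3   44.1] 64.20637318543844
s1 6757 [ 669.2 -158.4   27.5] 7.3957425593614206
[ 0.  -0.7 -0.2]
```

Request:
arm_command(series=[75, 0.05, 0, 1.5, 0, 75, 0.05, 0, 3, 0, 75, 0.05, 0, 3.6, 0, 75, 0.05, 0, 4, 0, 75, 0.05, 0, 4, 0])

```text
clock: 20.65
eef_pos: [667.6, -157.8, 0.4]
tool_rot: [-3.141, 0.003, 0.0]
force: [0.6, 0.3, -0.1]
width: 64.1
gripper_force: 0.0
```

Request:
arm_command(series=[75, 0, 0, 0.1, 0, 75, 0, 0, 0.2, 0, 75, 0, 0, 0.3, 0, 75, 0, 0, 0.3, 0, 75, 0, 0, 0.3, 0])

```text
clock: 21.07
eef_pos: [669.1, -158.1, -0.4]
tool_rot: [3.142, -0.001, 0.0]
force: [-0.4, -0.5, 0.6]
width: 63.7
gripper_force: 0.0
```

Request:
arm_command(series=[0, 0, 0, 0, 0, 0, 0, 0, 0, 0, 0, 0, 0, 0, 0, 0, 0, 0, 0, 0, 0, 0, 0, 0, 0])

```text
clock: 21.48
eef_pos: [669.3, -158.3, 0.5]
tool_rot: [3.141, -0.001, 0.0]
force: [-0.9, 0.2, 5.3]
width: 52.6
gripper_force: 61.5
```

Request:
arm_command(series=[0, 0, 0, -0.2, 0, 0, 0, 0, -0.5, 0, 0, 0, 0, -1.5, 0, 0, 0, 0, -3, 0, 0, 0, 0, -4, 0])

```text
clock: 21.9
eef_pos: [669.7, -158.4, 41.5]
tool_rot: [3.141, -0.002, 0.0]
force: [0.6, 0.8, 0.1]
width: 52.1
gripper_force: 62.6
```

Request:
arm_command(series=[0, 0, 0, -2.5, 0, 0, 0, 0, -5, 0, 0, 0, 0, -7, 0, 0, 0, 0, -8, 0, 0, 0, 0, -8, 0])

```text
clock: 22.32
eef_pos: [671.1, -158.7, 123.3]
tool_rot: [3.14, -0.007, 0.0]
force: [0.4, -0.7, -0.4]
width: 52.4
gripper_force: 62.7
```

```bash
python3 -c "
from h import *
look([('s1',668,-158,105,145,28,'white')]); s=monitor.read_state(); print(s['force'])"
```

```text
22.3167 [ 671.1 -158.7  123.3] 52.397893388689454
s1 6387 [ 671.1 -157.1   27.6] 130.1164398859858
[-0.5 -0.3 -0.7]
```

Request:
arm_command(series=[0, -2.6, -2.9, 0, 0, 0, -5.2, -5.8, 0, 0, 0, -7.8, -8.7, 0, 0, 0, -10.4, -11.6, 0, 0, 0, -13, -14.5, 0, 0])

```text
clock: 22.78
eef_pos: [536.2, -12.0, 118.0]
tool_rot: [-3.141, 0.003, -0.0]
force: [-0.6, 1.3, -0.9]
width: 52.4
gripper_force: 62.7
```

Request:
arm_command(series=[0, -2.5, -2.6, 0, 0, 0, -3.9, -4.1, 0, 0, 0, -3.9, -4.1, 2.5, 0, 0, -3.9, -4.1, 5, 0, 0, -3.9, -4.1, 6.1, 0])

```text
clock: 23.2
eef_pos: [497.3, 28.4, 55.4]
tool_rot: [3.141, 0.005, 0.002]
force: [-1.4, 0.2, 0.1]
width: 52.3
gripper_force: 62.8
```

Request:
arm_command(series=[0, 0, 0, 0, 0, 0, 0, 0, 0, 0, 0, 0, 0, 0, 0, 0, 0, 0, 0, 0, 0, 0, 0, 0, 0])

```text
clock: 23.62
eef_pos: [500.5, 27.8, 59.1]
tool_rot: [-3.141, -0.002, -0.0]
force: [0.2, -0.2, 0.3]
width: 52.1
gripper_force: 62.8
```

```bash
python3 -c "
from h import *
look([('sep',500,28,60,72,28,'white'),('blue',500,28,43,52,29,'blue')],'w10.png'); s=monitor.read_state(); print(s['force'])"
```

```text
23.6167 [500.5  27.8  59.1] 52.14660804082485
sep 6194 [500.6  29.4  27.6] 65.94568902018511
blue 1391 [500.8  28.5  27.8] 46.99542299846819
[ 0.5  0.4 -1.6]
```

Request:
arm_command(series=[0, 0, 0.1, 0.5, 0, 0, 0, 0.1, 0.9, 0, 0, 0, 0.1, 1, 0, 0, 0, 0.1, 1, 0, 0, 0, 0.1, 1, 0])

```text
clock: 24.08
eef_pos: [499.9, 26.7, 48.5]
tool_rot: [3.141, -0.0, -0.0]
force: [-0.2, -0.0, 4.7]
width: 52.5
gripper_force: 63.3
```

Request:
arm_command(series=[75, 0, 0, 0, 0, 75, 0, 0, 0, 0, 75, 0, 0, 0, 0, 75, 0, 0, -1, 0, 75, 0, 0, -3, 0])

```text
clock: 24.5
eef_pos: [498.2, 26.8, 77.3]
tool_rot: [3.141, 0.005, 0.0]
force: [-0.1, 0.1, -0.4]
width: 64.0
gripper_force: 0.0
```

Request:
arm_command(series=[90, 0, 0, -3, 0, 90, 0, 0, -6, 0, 90, 1, -2.5, -6, 0, 90, 2, -6, -6, 0, 90, 3, -9.5, -6, 0])

```text
clock: 24.92
eef_pos: [530.8, 122.0, 140.1]
tool_rot: [-3.141, -0.002, -0.003]
force: [0.8, 0.2, -0.1]
width: 77.0
gripper_force: 0.0
```

Request:
arm_command(series=[90, 1.5, -3.5, 0, 0, 90, 3, -7, 0, 0, 90, 3.43, -10.1, 0, 0, 90, 3.43, -10.1, 0, 0, 90, 3.43, -10.1, 0, 0])

```text
clock: 25.33
eef_pos: [563.5, 225.6, 138.5]
tool_rot: [-3.141, 0.0, 0.005]
force: [0.4, -0.4, -0.1]
width: 77.0
gripper_force: 0.0
```

```bash
python3 -c "
from h import *
look([('yel',564,223,44,55,29,None),('sep',500,28,50,60,28,None),('carrier',500,28,6,60,52,None)],'w11.png'); s=monitor.read_state(); print(s['force'])"
```

```text
25.3333 [563.5 225.6 138.5] 77.00825479976876
yel 5090 [564.3 223.4  28.7] 49.39588316512616
sep 3957 [500.4  28.6  28. ] 55.329706245285735
carrier 13719 [500.   28.5  51.5] 17.528412350440714
[-0.7 -0.3  0.2]
```

The second separator is centred at (500.4,28.6) with its top at z = 56. Now the yellow roll at (564.3,223.4).

Request:
arm_command(series=[90, 0, 0, 2, 0, 90, 0, -0.05, 5, 0, 90, 0, -0.05, 8, 0, 90, 0, -0.05, 10.5, 0, 90, 0, -0.05, 11.2, 0])

```text
clock: 25.8
eef_pos: [561.5, 219.9, 23.1]
tool_rot: [3.138, 0.006, -0.003]
force: [-0.0, -0.7, 0.2]
width: 76.9
gripper_force: 0.0
```

Request:
arm_command(series=[90, 0, 0, 0, 0, 0, 0, 0, 0, 0, 0, 0, 0, 0, 0, 0, 0, 0, 0, 0, 0, 0, 0, 0, 0])

```text
clock: 26.22
eef_pos: [565.5, 223.0, 28.6]
tool_rot: [-3.141, -0.003, -0.0]
force: [-1.2, -1.4, 7.5]
width: 56.5
gripper_force: 64.2
```

Request:
arm_command(series=[0, 0, 0, 0, 0, 0, 0, 0, 0, 0, 0, 0, 0, -0.5, 0, 0, 0, 0, -2, 0, 0, 0, 0, -4, 0])

```text
clock: 26.63
eef_pos: [563.1, 223.3, 66.3]
tool_rot: [3.141, 0.002, 0.0]
force: [-0.3, 0.0, -0.6]
width: 56.2
gripper_force: 64.0
```

Request:
arm_command(series=[0, 0, 0, -2, 0, 0, 0, 0, -4.5, 0, 0, 0, 0, -7, 0, 0, 0, 0, -8, 0, 0, 0, 0, -8, 0])

```text
clock: 27.05
eef_pos: [566.0, 224.3, 149.5]
tool_rot: [-3.139, -0.006, 0.0]
force: [-0.0, 0.6, -2.0]
width: 56.4
gripper_force: 64.0
```

```bash
python3 -c "
from h import *
look([('yel',564,223,150,180,29,None)],'w12.png'); s=monitor.read_state(); print(s['force'])"
```

```text
27.05 [566.  224.3 149.5] 56.40701771968448
yel 21413 [565.7 224.9  30.1] 170.0467084992903
[-0.5 -0.3 -1.7]
```

Request:
arm_command(series=[0, -1.2, 3.5, 0, 0, 0, -2.4, 7, 0, 0, 0, -3.6, 10.5, 0, 0, 0, -4.8, 14, 0, 0, 0, -6, 17, 0, 0])

```text
clock: 27.52
eef_pos: [502.0, 50.9, 144.7]
tool_rot: [3.14, 0.003, -0.001]
force: [0.8, -0.9, -0.8]
width: 56.5
gripper_force: 64.1
```

Request:
arm_command(series=[0, -0.43, 2, 0, 0, 0, -0.43, 2.6, 0, 0, 0, -0.43, 2.6, 2, 0, 0, -0.43, 2.6, 5, 0, 0, -0.43, 2.6, 7, 0])

```text
clock: 27.93
eef_pos: [499.2, 28.1, 74.0]
tool_rot: [-3.141, 0.002, 0.001]
force: [-0.2, 0.0, -1.9]
width: 56.5
gripper_force: 64.1
```

Request:
arm_command(series=[0, 0, 0, 0.2, 0, 0, 0, 0, 0.4, 0, 0, 0, 0, 0.4, 0, 0, 0, 0, 0.4, 0, 0, 0, 0, 0.4, 0])

```text
clock: 28.35
eef_pos: [500.7, 27.6, 73.3]
tool_rot: [-3.141, -0.002, 0.0]
force: [1.0, -1.0, -1.1]
width: 56.7
gripper_force: 64.3
```

```bash
python3 -c "
from h import *
look([('yel',500,28,80,100,29,None)],'w13.png'); s=monitor.read_state(); print(s['force'])"
```

```text
28.35 [500.7  27.6  73.3] 56.65166008526518
yel 19489 [500.   28.5  29.6] 93.90074093520603
[-0.2  0.6 -1.4]
```

Request:
arm_command(series=[0, 0, 0, 0.4, 0, 0, 0, 0, 0.7, 0, 0, 0, 0, 0.8, 0, 0, 0, 0, 0.85, 0, 0, 0, 0, 0.85, 0])

```text
clock: 28.82
eef_pos: [499.9, 27.4, 64.6]
tool_rot: [-3.141, -0.0, 0.0]
force: [-1.4, 0.5, 7.6]
width: 56.6
gripper_force: 65.2
```

Request:
arm_command(series=[80, 0, 0, 0, 0, 80, 0, 0, 0, 0, 80, 0, 0, 0, 0, 80, 0, 0, -2, 0, 80, 0, 0, -5, 0])

```text
clock: 29.23
eef_pos: [497.7, 27.2, 112.1]
tool_rot: [3.141, 0.006, 0.0]
force: [0.1, -0.2, -0.8]
width: 68.7
gripper_force: 0.0
```

Request:
arm_command(series=[75, 0, 0, -3.5, 0, 75, 0, 0, -6, 0, 75, 0.7, 2.5, -6, 0, 75, 1.5, 6, -6, 0, 75, 2.3, 9.8, -6, 0])

```text
clock: 29.65
eef_pos: [523.6, -69.9, 174.5]
tool_rot: [-3.141, -0.002, 0.004]
force: [0.4, -0.2, -0.6]
width: 63.7
gripper_force: 0.0
```

Request:
arm_command(series=[75, 0.8, 4, 0, 0, 75, 1.6, 8, 0, 0, 75, 2.4, 12, 0, 0, 75, 2.4, 12, 0, 0, 75, 2.4, 12, 0, 0])

```text
clock: 30.07
eef_pos: [546.3, -194.3, 173.4]
tool_rot: [3.14, 0.0, -0.006]
force: [1.0, 0.9, -0.3]
width: 64.5
gripper_force: 0.0
```

```bash
python3 -c "
from h import *
look([('yel',500,28,80,92,29,None),('carrier',500,28,6,14,52,None),('s2',568,-283,4,12,28,'white'),('lidknob',629,0,30,40,12,None)],'w14.png'); s=monitor.read_state(); print(s['force'])"
```

```text
30.0667 [ 546.3 -194.3  173.4] 64.51874048743676
yel 1994 [499.2  27.5  28.6] 85.24869546406167
carrier 6072 [499.9  26.5  51.6] 9.414868763816635
s2 3789 [ 568.2 -281.8   27.5] 7.3434400460994995
lidknob 1101 [629.    0.   11.9] 34.975970277445576
[-1.   1.2  0.2]
```

Yellow is placed at (499.2,27.5). Now the white disc at (568,-282).

Request:
arm_command(series=[75, 0.7, 3.1, 0, 0, 75, 1.5, 6.2, 0, 0, 75, 2.15, 9.15, 2, 0, 75, 2.15, 9.15, 5, 0, 75, 2.15, 9.15, 8, 0])

```text
clock: 30.53
eef_pos: [569.3, -282.9, 93.6]
tool_rot: [3.14, -0.002, -0.001]
force: [0.2, 0.4, -0.7]
width: 64.1
gripper_force: 0.0
```

Request:
arm_command(series=[75, 0, 0, 2, 0, 75, 0, 0, 4, 0, 75, 0, 0, 5, 0, 75, 0, 0, 5, 0, 75, 0, 0, 5, 0])

```text
clock: 30.95
eef_pos: [568.7, -280.8, 43.9]
tool_rot: [-3.141, 0.0, 0.002]
force: [0.5, -0.0, 0.5]
width: 64.5
gripper_force: 0.0
```

```bash
python3 -c "
from h import *
look([('s2',568,-282,4,12,28,'white')]); s=monitor.read_state(); print(s['force'])"
```

```text
30.95 [ 568.7 -280.8   43.9] 64.48142025419563
s2 6701 [ 568.3 -281.9   27.4] 7.423119094851835
[ 0.1 -0.1 -0.1]
```

Request:
arm_command(series=[75, 0, 0, 1.5, 0, 75, 0, 0, 3, 0, 75, 0, 0, 3.8, 0, 75, 0, 0, 4.1, 0, 75, 0, 0, 4.1, 0])

```text
clock: 31.42
eef_pos: [568.5, -282.0, 3.1]
tool_rot: [-3.142, -0.0, 0.0]
force: [-0.3, 0.5, 0.4]
width: 64.4
gripper_force: 0.0
```

Request:
arm_command(series=[75, 0, 0, 0.1, 0, 75, 0, 0, 0.2, 0, 75, 0, 0, 0.3, 0, 75, 0, 0, 0.35, 0, 75, 0, 0, 0.35, 0])

```text
clock: 31.83
eef_pos: [568.5, -282.2, -0.5]
tool_rot: [3.141, -0.0, 0.0]
force: [0.0, 0.4, -0.6]
width: 64.0
gripper_force: 0.0
```

Request:
arm_command(series=[0, 0, 0, 0, 0, 0, 0, 0, 0, 0, 0, 0, 0, 0, 0, 0, 0, 0, 0, 0, 0, 0, 0, 0, 0])

```text
clock: 32.25
eef_pos: [568.5, -282.2, 0.3]
tool_rot: [3.141, -0.0, 0.0]
force: [-1.4, 0.9, 6.8]
width: 52.3
gripper_force: 61.3
```

Request:
arm_command(series=[0, 0, 0, -0.2, 0, 0, 0, 0, -0.5, 0, 0, 0, 0, -1.5, 0, 0, 0, 0, -3, 0, 0, 0, 0, -4.5, 0])

```text
clock: 32.67
eef_pos: [568.1, -282.0, 45.0]
tool_rot: [-3.141, 0.001, 0.0]
force: [1.2, -0.1, 0.3]
width: 52.5
gripper_force: 62.6
```

Request:
arm_command(series=[0, 0, 0, -3, 0, 0, 0, 0, -6, 0, 0, 0, 0, -9, 0, 0, 0, 0, -11, 0, 0, 0, 0, -11, 0])

```text
clock: 33.08
eef_pos: [571.3, -283.7, 160.1]
tool_rot: [3.138, -0.009, -0.0]
force: [0.5, 0.1, -0.3]
width: 52.3
gripper_force: 62.7
```

```bash
python3 -c "
from h import *
look([('s2',568,-282,145,175,28,'white')]); s=monitor.read_state(); print(s['force'])"
```

```text
33.0833 [ 571.3 -283.7  160.1] 52.34563262301941
s2 5890 [ 571.2 -282.1   27.6] 167.16707980463121
[ 0.7 -0.3 -0.3]
```

Request:
arm_command(series=[0, -0.8, -3.6, 0, 0, 0, -1.6, -7.4, 0, 0, 0, -2.5, -11.3, 0, 0, 0, -3.4, -15.2, 0, 0, 0, -4.3, -19.1, 0, 0])

```text
clock: 33.55
eef_pos: [523.7, -89.4, 153.5]
tool_rot: [-3.141, 0.002, -0.0]
force: [-0.6, 1.3, -0.5]
width: 52.6
gripper_force: 62.8
```

Request:
arm_command(series=[0, -0.8, -3.9, 0, 0, 0, -1.6, -7.5, 0, 0, 0, -2.57, -10.5, 0, 0, 0, -2.57, -11.84, 0, 0, 0, -2.57, -11.84, 2, 0])

```text
clock: 33.97
eef_pos: [500.6, 32.5, 135.9]
tool_rot: [-3.139, -0.004, 0.007]
force: [0.6, -0.8, -0.7]
width: 52.3
gripper_force: 62.8
```

Request:
arm_command(series=[0, 0, 0, 2, 0, 0, 0, 0, 3.8, 0, 0, 0, 0, 3.8, 0, 0, 0, 0, 3.8, 0, 0, 0, 0, 3.8, 0])

```text
clock: 34.38
eef_pos: [499.7, 27.1, 96.6]
tool_rot: [3.141, 0.0, -0.0]
force: [-0.3, 0.1, 0.3]
width: 52.4
gripper_force: 62.8
```

```bash
python3 -c "
from h import *
look([('sep',500,28,95,110,28,'white'),('yel',500,28,78,90,29,'yellow')]); s=monitor.read_state(); print(s['force'])"
```

```text
34.3833 [499.7  27.1  96.6] 52.358834680169295
sep 6130 [499.6  28.7  27.6] 103.6476049891263
yel 1719 [499.7  28.8  28.1] 84.74543767368446
[-0.  -0.  -0.7]
```

Request:
arm_command(series=[0, 0, 0, 0.4, 0, 0, 0, 0, 0.8, 0, 0, 0, 0, 0.95, 0, 0, 0, 0, 0.98, 0, 0, 0, 0, 0.98, 0])

```text
clock: 34.85
eef_pos: [499.6, 27.3, 86.5]
tool_rot: [-3.142, 0.0, 0.0]
force: [0.4, 0.4, -0.0]
width: 52.4
gripper_force: 62.8
```

Request:
arm_command(series=[75, 0, 0, 0, 0, 75, 0, 0, 0, 0, 75, 0, 0, 0, 0, 75, 0, 0, -1, 0, 75, 0, 0, -3, 0])

```text
clock: 35.27
eef_pos: [498.0, 27.1, 115.7]
tool_rot: [3.141, 0.004, 0.0]
force: [-0.2, -0.2, 0.3]
width: 63.8
gripper_force: 0.0
```

Request:
arm_command(series=[90, 0, 0, -2.5, 0, 90, 0.6, -2, -3, 0, 90, 1.4, -6, -3, 0, 90, 2.1, -10, -3, 0, 90, 2.9, -14, -3, 0])

```text
clock: 35.68
eef_pos: [529.0, 168.6, 147.9]
tool_rot: [-3.141, -0.001, -0.001]
force: [1.0, -0.0, -0.5]
width: 77.1
gripper_force: 0.0
```

Request:
arm_command(series=[90, 0.8, -4, 0, 0, 90, 1.6, -8, 0, 0, 90, 2.4, -12, 0, 0, 90, 3.1, -15, 0, 0, 90, 3.18, -16.07, 0, 0])

```text
clock: 36.1
eef_pos: [560.1, 335.4, 147.3]
tool_rot: [-3.137, -0.002, 0.007]
force: [1.0, 1.3, 0.4]
width: 76.9
gripper_force: 0.0
```

Request:
arm_command(series=[90, 0, 0, 0, 0, 90, 0, 0, 0, 0, 90, 0, 0, 0, 0, 90, 0, 0, 0, 0, 90, 0, 0, 0, 0])

```text
clock: 36.52
eef_pos: [560.8, 325.7, 146.9]
tool_rot: [3.141, -0.0, -0.003]
force: [0.2, -0.2, 0.1]
width: 76.8
gripper_force: 0.0
```

```bash
python3 -c "
from h import *
look([('red',560,328,44,55,29,None)],'w15.png')
np.set_printoptions(precision=1,suppress=True)
m=viewer.camera_model('side');p,d=viewer.get_image('side');cv2.imwrite('pics/s2.png',p[:,:,::-1]);W=cloud(m,d);z=W[...,2]
for n,x,y,a,b,r in(('lidtop',629,0,5,12,31),('sep3top',500,28,90,97,28),('carr',500,28,7,14,52)):
    s=(np.hypot(W[...,0]-x,W[...,1]-y)<r+20)&(z>a)&(z<b); print(n,s.sum(),circ(W,s,r))
"
```

```text
36.5167 [560.8 325.7 146.9] 76.78175447482693
red 4772 [560.5 328.4  28.6] 49.381758580344666Traceback (most recent call last):
  File "<string>", line 7, in <module>
    s=(np.hypot(W[...,0]-x,W[...,1]-y)<r+20)&(z>a)&(z<b); print(n,s.sum(),circ(W,s,r))
                                                                          ~~~~^^^^^^^
  File "h.py", line 19, in circ
    q=cv2.convexHull(W[sel][:,:2].astype(np.float32))[:,0]
      ~~~~~~~~~~~~~~~~~~~~~~~~~~~~~~~~~~~~~~~~~~~~~~~^^^^^
TypeError: 'NoneType' object is not subscriptable
```

View pics/s2.png

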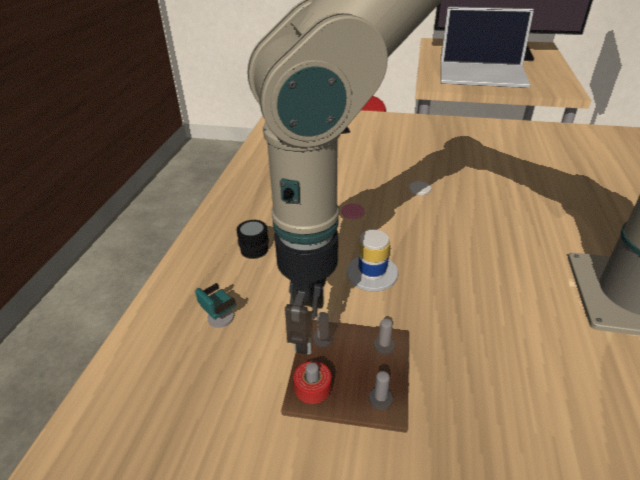

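The side view shows the stack upright at (375,255) with blue, disc, yellow and disc; the lid is hidden behind the arm. Next, the red roll.

Request:
arm_command(series=[90, 0, 0, 3, 0, 90, 0, 0, 6, 0, 90, 0, 0, 9, 0, 90, 0, 0, 11, 0, 90, 0, 0, 12, 0])

```text
clock: 37.03
eef_pos: [558.7, 326.4, 23.6]
tool_rot: [3.139, 0.004, -0.001]
force: [0.1, -0.7, -0.1]
width: 76.6
gripper_force: 0.0
```

Request:
arm_command(series=[90, 0, 0, 0, 0, 90, 0, 0, 0, 0, 0, 0, 0, 0, 0, 0, 0, 0, 0, 0, 0, 0, 0, 0, 0])

```text
clock: 37.45
eef_pos: [561.8, 328.5, 29.1]
tool_rot: [-3.14, -0.003, -0.0]
force: [-1.3, -1.0, 5.7]
width: 56.6
gripper_force: 62.9
```

Request:
arm_command(series=[0, 0, 0, 0, 0, 0, 0, 0, 0, 0, 0, 0, 0, -0.5, 0, 0, 0, 0, -2, 0, 0, 0, 0, -4, 0])

```text
clock: 37.87
eef_pos: [559.6, 327.6, 66.7]
tool_rot: [3.141, 0.002, 0.0]
force: [-0.1, -0.0, -0.8]
width: 55.8
gripper_force: 63.8
```

Request:
arm_command(series=[0, 0, 0, -3, 0, 0, 0, 0, -6, 0, 0, 0, 0, -9, 0, 0, 0, 0, -11, 0, 0, 0, 0, -11, 0])

```text
clock: 38.28
eef_pos: [563.6, 329.7, 183.1]
tool_rot: [-3.136, -0.009, 0.0]
force: [-0.0, 1.0, -0.3]
width: 56.6
gripper_force: 63.8
```

```bash
python3 -c "
from h import *
look([('red',560,328,170,215,29,None)])"
```

```text
38.2833 [563.6 329.7 183.1] 56.647482689279194
red 22980 [562.3 331.   29.6] 203.02733323795104
```

Request:
arm_command(series=[0, -0.8, 3.8, 0, 0, 0, -1.6, 7.7, 0, 0, 0, -2.4, 11.6, 0, 0, 0, -3.2, 15.5, 0, 0, 0, -4, 19.4, 0, 0])

```text
clock: 38.75
eef_pos: [518.8, 132.2, 175.8]
tool_rot: [3.141, 0.002, 0.001]
force: [1.1, -1.3, -1.5]
width: 56.4
gripper_force: 63.9
```

Request:
arm_command(series=[0, -0.8, 3.7, 0, 0, 0, -1.5, 7, 0, 0, 0, -2.07, 9.5, 0, 0, 0, -2.07, 10.66, 0, 0, 0, -2.07, 10.66, 2, 0])

```text
clock: 39.17
eef_pos: [501.6, 23.8, 158.6]
tool_rot: [3.141, -0.006, -0.005]
force: [-0.0, 0.7, -0.4]
width: 56.3
gripper_force: 63.9
```

Request:
arm_command(series=[0, 0, 0, 2, 0, 0, 0, 0, 4, 0, 0, 0, 0, 4.5, 0, 0, 0, 0, 4.5, 0, 0, 0, 0, 4.5, 0])

```text
clock: 39.58
eef_pos: [499.9, 27.9, 111.5]
tool_rot: [-3.141, 0.0, 0.001]
force: [-0.1, 0.0, -0.7]
width: 56.4
gripper_force: 64.0
```

```bash
python3 -c "
from h import *
look([('red',500,28,115,145,29,None)]); s=monitor.read_state(); print(s['force'])"
```

```text
39.5833 [499.9  27.9 111.5] 56.39227933249972
red 21402 [498.5  29.   29.6] 131.68613746970604
[ 0.3  0.8 -0.3]
```

Request:
arm_command(series=[0, 0.05, 0, 0.4, 0, 0, 0.1, 0, 0.7, 0, 0, 0.1, 0, 0.8, 0, 0, 0.1, 0, 0.83, 0, 0, 0.1, 0, 0.83, 0])

```text
clock: 40.05
eef_pos: [500.8, 27.4, 103.3]
tool_rot: [-3.142, -0.0, 0.0]
force: [0.0, -0.4, 0.0]
width: 56.3
gripper_force: 64.0
```

Request:
arm_command(series=[80, 0, 0, 0, 0, 80, 0, 0, 0, 0, 80, 0, 0, 0, 0, 80, 0, 0, -1, 0, 80, 0, 0, -3, 0])

```text
clock: 40.47
eef_pos: [499.2, 27.3, 132.4]
tool_rot: [3.141, 0.004, 0.0]
force: [0.5, 0.4, 0.4]
width: 68.7
gripper_force: 0.0
```

Request:
arm_command(series=[60, 0, 0, -3.5, 0, 60, 0, 0, -7, 0, 60, 0, 0, -10, 0, 60, 0, 0, -10, 0, 60, 0, 0, -10, 0])

```text
clock: 40.88
eef_pos: [502.0, 27.5, 235.7]
tool_rot: [-3.141, -0.005, 0.0]
force: [0.2, 0.5, -0.9]
width: 51.1
gripper_force: 0.0
```

```bash
python3 -c "
from h import *
look([('red',500,28,117,130,29,None),('carrier',500,28,6,14,52,None),('lidknob',629,0,30,40,12,None),('lid',629,0,5,12,31,'green')],'w16.png')"
```

```text
40.8833 [502.   27.5 235.7] 51.10071512555043
red 4483 [499.4  28.6  28.7] 123.3785196211266
carrier 4219 [499.6  27.2  51.7] 9.329340405983546
lidknob 458 [631.2 -21.    9.4] 34.93255850858337
lid 2874 [631.2 -22.2  28.4] 7.266595384629848
```

View pics/w16.png

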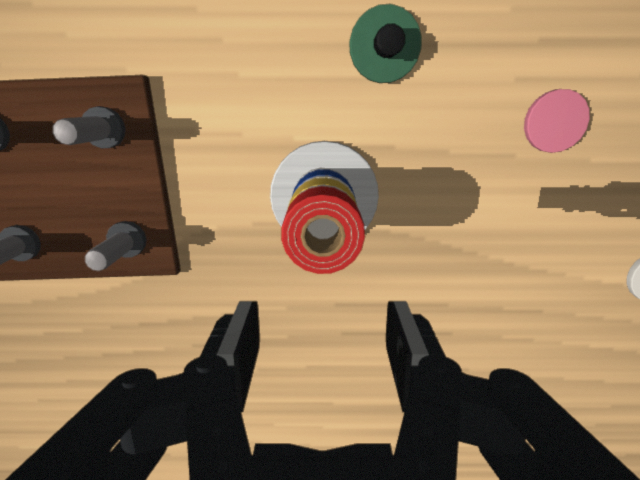

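The stack is complete and straight, with red at (323,235). The lid has been knocked about 3 cm aside to (387,43), so I move above it and measure again.

Request:
arm_command(series=[60, 3, 1.3, 0, 0, 60, 6, 2.6, 0, 0, 60, 9, 3.9, 0, 0, 60, 12, 5.2, 0, 0, 60, 13, 5.7, 1, 0])

```text
clock: 41.35
eef_pos: [634.9, -32.4, 222.9]
tool_rot: [3.14, -0.004, -0.002]
force: [1.5, -0.3, -0.0]
width: 51.0
gripper_force: 0.0
```

Request:
arm_command(series=[60, 0, 0, 3, 0, 60, 0, 0, 6, 0, 60, 0, 0, 8, 0, 60, 0, 0, 8, 0, 60, 0, 0, 8, 0])

```text
clock: 41.77
eef_pos: [629.1, -29.6, 141.2]
tool_rot: [-3.142, 0.005, -0.0]
force: [0.5, 0.8, -0.1]
width: 51.2
gripper_force: 0.0
```

```bash
python3 -c "
from h import *
look([('lidknob',631,-31,30,40,12,None),('lid',631,-31,5,12,31,'green'),('red',500,28,117,130,29,None)])"
```

```text
41.7667 [629.1 -29.6 141.2] 51.159798523637356
lidknob 956 [632.4 -24.8  11.6] 35.145501494922776
lid 4025 [632.4 -24.6  30. ] 7.379353291913027
red 138 [23326.7 23250.6 32534.9] 122.0168377071625
```

Request:
arm_command(series=[60, 0.17, -0.5, 2, 0, 60, 0.17, -0.5, 5, 0, 60, 0.17, -0.5, 7, 0, 60, 0.17, -0.5, 8, 0, 60, 0.17, -0.5, 8, 0])

```text
clock: 42.23
eef_pos: [631.8, -24.5, 62.4]
tool_rot: [-3.142, 0.002, 0.0]
force: [0.2, -0.2, 0.7]
width: 51.2
gripper_force: 0.0
```

Request:
arm_command(series=[60, 0, 0, 1.5, 0, 60, 0, 0, 3, 0, 60, 0, 0, 4.3, 0, 60, 0, 0, 4.8, 0, 60, 0, 0, 4.8, 0])

```text
clock: 42.65
eef_pos: [632.3, -24.7, 15.0]
tool_rot: [3.142, 0.001, 0.0]
force: [0.4, 0.4, 0.3]
width: 51.4
gripper_force: 0.0
```

Request:
arm_command(series=[60, 0, 0, 0, 0, 0, 0, 0, 0, 0, 0, 0, 0, 0, 0, 0, 0, 0, 0, 0, 0, 0, 0, 0, 0])

```text
clock: 43.07
eef_pos: [633.3, -24.7, 16.5]
tool_rot: [3.142, -0.002, 0.0]
force: [-0.3, 0.4, 6.0]
width: 21.9
gripper_force: 58.6
```

Request:
arm_command(series=[0, 0, 0, 0, 0, 0, 0, 0, -1, 0, 0, 0, 0, -3, 0, 0, 0, 0, -6, 0, 0, 0, 0, -9.5, 0])

```text
clock: 43.48
eef_pos: [630.8, -24.4, 110.1]
tool_rot: [-3.141, 0.004, 0.0]
force: [1.0, -0.4, -0.7]
width: 21.9
gripper_force: 58.8
```

Request:
arm_command(series=[0, 0, 0, -3, 0, 0, 0, 0, -5, 0, 0, 0, 0, -6, 0, 0, 0, 0, -6, 0, 0, 0, 0, -6, 0])

```text
clock: 43.9
eef_pos: [632.0, -24.5, 170.0]
tool_rot: [-3.141, 0.0, 0.0]
force: [1.1, 0.1, -1.3]
width: 21.8
gripper_force: 58.8
```

```bash
python3 -c "
from h import *
look([('lid',632,-25,150,175,31,'green')],'w17.png')"
```

```text
43.9 [632.  -24.5 170. ] 21.829381318205684
lid 6968 [631.4 -22.9  30.4] 160.7611177415734
```

Request:
arm_command(series=[0, -2.5, -1, 0, 0, 0, -5.5, -2.2, 0, 0, 0, -8.5, -3.4, 0, 0, 0, -11.3, -4.5, 0, 0, 0, -13.2, -5.2, 0, 0])

```text
clock: 44.37
eef_pos: [495.7, 28.5, 168.2]
tool_rot: [-3.141, 0.007, 0.001]
force: [-0.0, 0.2, -1.1]
width: 21.8
gripper_force: 58.8
```

Request:
arm_command(series=[0, 0, 0, 0, 0, 0, 0, 0, 0.8, 0, 0, 0, 0, 1.6, 0, 0, 0, 0, 2.2, 0, 0, 0, 0, 2.2, 0])

```text
clock: 44.78
eef_pos: [499.9, 26.8, 146.0]
tool_rot: [3.141, 0.003, -0.001]
force: [0.4, -0.1, -1.0]
width: 22.0
gripper_force: 58.8
```

```bash
python3 -c "
from h import *
look([('lid',500,28,130,150,31,'green'),('red',500,28,117,130,29,'red')],'w18.png');print(monitor.read_state()['force'])"
```

```text
44.7833 [499.9  26.8 146. ] 21.98108707845325
lid 6988 [499.6  28.2  30.2] 136.84752437269663
red 542 [499.8  28.6  28.5] 121.07293364870199
[ 0.   0.2 -0.9]
```

Request:
arm_command(series=[0, 0, 0, 0.2, 0, 0, 0, 0, 0.4, 0, 0, 0, 0, 0.6, 0, 0, 0, 0, 0.7, 0, 0, 0, 0, 0.7, 0])

```text
clock: 45.25
eef_pos: [500.4, 27.4, 141.1]
tool_rot: [-3.142, 0.0, 0.0]
force: [0.1, 0.1, 0.4]
width: 21.6
gripper_force: 58.8
```

```bash
python3 -c "
from h import *
look([('lid',500,28,125,150,31,'green')]);print(monitor.read_state()['force'])"
```

```text
45.25 [500.4  27.4 141.1] 21.63702572456963
lid 7030 [500.1  28.8  30.2] 131.97190111891803
[ 0.4 -0.3 -0.5]
```

The lid's top face reads 132, so it is seated or within half a millimetre. I release and back off.

Request:
arm_command(series=[0, 0, 0, 0.05, 0, 60, 0, 0, 0.05, 0, 60, 0, 0, 0.05, 0, 60, 0, 0, 0.05, 0, 60, 0, 0, 0.05, 0])

```text
clock: 45.72
eef_pos: [500.5, 27.4, 140.9]
tool_rot: [-3.142, -0.0, 0.0]
force: [0.1, -0.1, -0.4]
width: 50.7
gripper_force: 0.0
```

Request:
arm_command(series=[60, 0, 0, -1, 0, 60, 0, 0, -3, 0, 60, 0, 0, -6, 0, 60, 0, 0, -9, 0, 60, 0, 0, -10, 0])

```text
clock: 46.13
eef_pos: [502.6, 27.3, 245.3]
tool_rot: [-3.141, -0.007, -0.0]
force: [1.0, 0.1, -0.4]
width: 51.3
gripper_force: 0.0
```

Request:
arm_command(series=[60, 0, 0, 0, 0, 60, 0, 0, 0, 0, 60, 0, 0, 0, 0, 60, 0, 0, 0, 0, 60, 0, 0, 0, 0])

```text
clock: 46.55
eef_pos: [499.7, 27.3, 239.6]
tool_rot: [3.141, 0.002, 0.0]
force: [0.1, 0.5, -0.2]
width: 51.2
gripper_force: 0.0
```

```bash
python3 -c "
from h import *
look([('lid',500,28,125,140,31,'green'),('knob',500,28,150,170,12,None),('carrier',500,28,6,14,52,None)],'w19.png')
p,d=viewer.get_image('side');cv2.imwrite('pics/s3.png',p[:,:,::-1])"
```

```text
46.55 [499.7  27.3 239.6] 51.150009029760405
lid 4681 [499.9  28.9  30.2] 131.36678326577913
knob 1206 [499.8  28.7  11.7] 159.06176941293404
carrier 4066 [499.6  27.3  51.6] 9.354579342463854
```

View pics/s3.png

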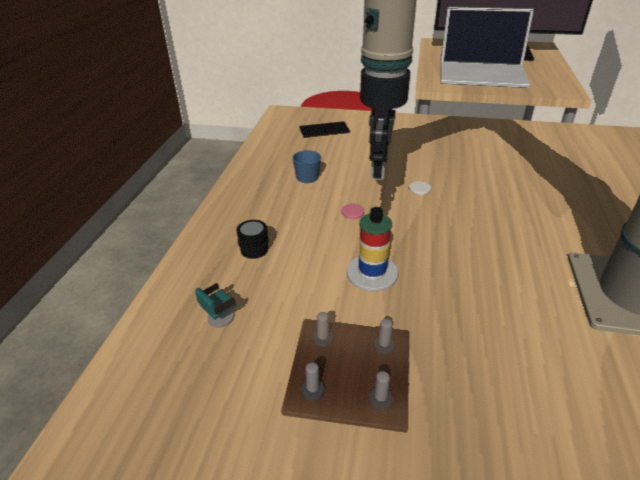

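The side view shows the stack straight at (375,250), with the lid knob-up on the red roll at (376,222). The bystanders have not moved and the gripper is clear, so I hand the job in.

```bash
python3 -c "
from cell import workorder; print(workorder.finish_job())"
```

```text
the job is handed in; nothing more can be done
None
```

The job is handed in: the blue, yellow and red rolls (black was absent) are stacked on the carrier with a white separator under each, and the lid is knob-up on top; last measurements put the stack within about 2 mm of centre, but the hand-in returned no verdict.

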